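# Close the balance's draught shield and record the weight

## Task

A test mass stands on the pan of the precision balance for its check weighing, but the glass draught shield has been left open. With the fingertips push the top lid and the open side door by their handles until the shield is fully shut all round, and only then press the round key on the control panel right down and let it come back up, so that the weight is recorded free of draughts. Do not touch the mass or press the oblong key; nothing has to be grasped or lifted. Leave the things lying round the balance where they are.

Things in the scene. Friction and masses are not known exactly. Their poses are not given: they have to be found in the camera images.
- balance: White precision balance with glass draught shield, fixed, 170 (y) x 260 (x) mm. Origin on the bench under its middle; -x its front (sloping panel, x -135 to -40 mm, 34 to 54 mm high), +y its left, towards the robot; +z up. It stands crosswise, front to the robot's right. Glass chamber: x -36 to 106, y -84 to 84, z 58 to 203 mm. Pan at x 34, y 0, top 70 mm high.
- left_door (a joint): Slide of the glass side door on the balance's left side (towards the robot), in m: 0 fully shut, grows as the door moves towards the balance's back (+x), at most 0.085. Pushing it takes 1 to 3 N; it stays where it is left. Starts 50 to 80 mm open.
- left_door_handle (a point): Middle of the left door's handle: dark upright fin at the door's front edge, standing out of the glass to the left (balance y 81 to 108 mm), 9 mm thick in x, 46 mm high (z 138 to 184). The point is at balance x = -30 mm + joint value, y 95, z 161. Push its back face to the balance's front (-x) to shut. The space beside the door behind it is free.
- top_lid (a joint): Slide of the glass lid on top of the chamber, in m: 0 fully shut, grows as the lid moves towards the balance's back (+x), at most 0.085. Pushing it takes 1 to 3 N; it stays where it is left. Starts 50 to 80 mm open.
- top_lid_handle (a point): Middle of the top lid's handle: dark crossbar at the lid's front edge, 80 mm long in y, 9 mm thick in x, standing up from the lid's top (201 mm) to z 225 mm. The point is at balance x = -25.5 mm + joint value, y 0, z 213. Push its back face to the balance's front (-x) to shut. Guides beside the lid (balance y 67 to 71 and -71 to -67) reach z 203 mm.
- right_door (a joint): Slide of the like glass door on the balance's right side (away from the robot), in m: 0 fully shut, as it starts and must stay. Beyond it stands the fixed test cabinet: its front is at world x 0.70 m, it spans world y -0.56 to +0.31 m and is 0.6 m high, so keep the wrist clear of it.
- right_door_handle (a point): Middle of the right door's fin, the mirror image of the left one, at balance x -30 mm + joint value, y -95 mm, z 161 mm.
- record_key (a joint): Travel of the round record key, in m: 0 up, 0.004 right down. A spring lifts it; right down takes 4 N.
- record_key_top (a point): Middle of the top of the round record key: white, 24 mm across, 7 mm proud of the panel, on the left-hand half of the control panel as one faces the display. At balance x -108, y +48, z 47 mm; pressed down, square to the panel. The chamber's glass front, 203 mm high, stands 72 mm behind it.
- tare_key (a joint): Travel of the oblong tare key, in m: 0 up, 0.004 right down; not to be pressed.
- tare_key_top (a point): Middle of the top of the oblong tare key: white, 17 x 56 mm, on the right-hand half of the panel, at balance x -108, y -34, z 47 mm.
- test_mass: Grey cylindrical steel test mass with an eye on top, 47 x 46 x 97 mm, loose on the balance's pan inside the glass chamber. Origin at the middle of its underside. Not to be touched.
- waiting_mass: A like test mass, 46 x 46 x 97 mm, loose on the bench in front of the balance's panel; origin at the middle of its underside.
- tweezers: Steel tweezers, 16 x 120 x 10 mm, lying loose on the bench; origin at the middle of the underside.
- sample_tin: Round white sample tin, 66 mm across and 23 mm high, loose on the bench; origin at the middle of its underside.

How it is judged:
On the way, in this order (a step that is already met when the one before it is completed fails the run):
1. the top lid and both side doors are fully shut (within 3 mm) (value of joint each of left_door, top_lid, right_door below 0.003 m), for 0.2 s.
2. the round record key is pressed right down (3 mm or more of its 4 mm) with the draught shield shut (all of step 1 and value of joint record_key above 0.003 m), for 0.1 s.
At the end, for the whole second after the job is handed in: The top lid and both side doors are shut within 3 mm, both keys are up again (within 1 mm), the test mass stands upright and still on the pan within 4 mm of where it was, and the waiting mass, the tweezers and the sample tin are within 15 mm of where they were (all of step 1 and value of joint each of record_key, tare_key below 0.001 m and distance of test_mass from where it was at the start of the episode below 0.004 m and distance of each of waiting_mass, tweezers, sample_tin from where it was at the start of the episode below 0.015 m and angle between test_mass's own z axis and vertical below 0.05 rad and linear speed of test_mass below 0.01 m/s); the robot touches nothing.
It fails at once if the record key is pressed (over 2 mm) while the lid or a door is open by more than 5 mm (value of joint record_key above 0.002 m and value of joint any of left_door, top_lid, right_door above 0.005 m).
It fails at once if the oblong tare key is pressed (over 2 mm) (value of joint tare_key above 0.002 m).
It fails at once if the robot touches the test mass on the pan, or it is shifted, tipped or lifted by more than 5 mm (contact force between the arm and test_mass above 0.3 N or distance of test_mass from where it was at the start of the episode above 0.005 m).
It fails at once if the waiting mass, the tweezers or the sample tin is moved or lifted by more than 20 mm (distance of any of waiting_mass, tweezers, sample_tin from where it was at the start of the episode above 0.02 m).
It also fails if it takes over 54 s, if anything falls off the work surface, if the arm or the gripper's body presses on something with over 40 N, if the wrist force passes 120 N, or if a joint passes its speed limit or range.

## Robot

A 7-joint arm with a two-finger parallel gripper is mounted at the origin on a cart in front of the work surface, level with it; the furniture and walls round the work are solid. World frame = base frame: x ahead of the robot, y to its left, z up, the work surface at z = 0. Lengths are in m, angles in rad, forces in N, time in s.
With the tool pointing down it reaches from about 0.4 to 0.85 m from the base axis. Payload 4.5 kg.
Tool frame: the origin (TCP) lies on the centre line of the jaws, within the pads' length; the fingertips stand 14 mm ahead of it and the grasp point (between the pads) lies 5 mm behind it; z points along the fingers, y is the line along which they close (so a half turn about z gives the same grasp; the last joint's range is limited). The gripper opens to 88 mm and grips with 3 to 60 N. Pads are 18 mm wide; open, the fingers measure 123 mm over their backs; the gripper's body (75 mm by 187 mm) begins 45 mm behind the grasp point.
Start: joints at [-1.248, 0.689, -0.195, 1.565, 0.157, 0.902, -0.215], TCP at [0.178, 0.599, 0.253] pointing down, gripper open.
Joint ranges: [-3.01, 3.01], [-0.46, 2.08], [-1.47, 1.51], [0.13, 2.56], [-1, 4.14], [0.04, 2.09], [-2.66, 2.66]. Speed limits (rad/s): [2.57, 2.57, 3.14, 3.14, 3.14, 3.14, 3.14].

## Interface

Orientations are given as a 3x3 rotation matrix whose columns are the frame's x, y, z axes.
In Python, from plant import read_state, capture, workorder gives the robot as it stands. The module is installed in compiled form; this text tells all that it offers.
- The arm moves only by the tool arm_command, never from a script. Its argument "increments" is a list of rows, each an object of numbers: "dx", "dy", "dz": the shift along the tool's x, y, z in units of 30 mm (1.0 is 30 mm); "wx", "wy", "wz": the turn, a rotation vector about the tool's x, y, z in units of 5 degrees (1.0 is 5 degrees). In form: [{"dx": .., "dy": .., "dz": .., "wx": .., "wy": .., "wz": ..}, ...]. A call has 1 to 8 rows; each row is the pose to reach, as a shift and turn from the pose commanded when the call began, along the tool's axes at that moment; what a row does not reach only later rows make up. A row lasts 1/12 s, in which the tool goes at most 41.7 mm and 7.16 degrees, less where a joint would pass 70% of its speed; a pose out of reach is approached as far as the arm can. A call with a gripper value outside its range is refused whole. "grip" is the opening, from 0 (shut) to 1 (fully open), set as the call begins (left out, the last holds). The fingers move at their own pace and stop on an object; "grip_force" is the grip in N (left out, the last holds). Time passes only in rows, so rows that repeat a pose let the fingers close. It gives the time, the measured TCP pose, the force, the opening and the grip force at its end, in the units of the state.
- read_state(): the state, without advancing time (a new reading comes with each control period).
- capture(name): name is "scene" or "top"; returns a dict with "color" (480x640x3 uint8, red, green, blue), "z_map" (480x640 float32, m along the optical axis (not along the pixel's ray), 0 where there is no reading), "vertical_fov" (degrees; the focal length in pixels is half the picture's height over the tangent of half this angle, whatever the lens; pixels are square), "cx", "cy" (the principal point, pixels), "R" (3x3) and "t" (3): a world point X has camera coordinates R X + t. Camera axes: x right, y down, z forward; pixel columns grow to the right and rows downward; lengths in m; the calibration is good to about 2 mm. A picture is of the moment at which its call begins.
- workorder.sign_off(): hands the job in; it is judged then, once.
The state is a dict: "time": time; "joints": joint angles; "joint_velocities": joint speeds; "joint_efforts": joint torques, N m; "eef_pos": TCP position; "tcp_rot": TCP orientation; "contact_force": force on the tool from outside, world axes, zero at the start; "moment": the same for the moment, N m; "gripper_width": opening from 0.0 (shut) to 1.0 (fully open); "grasp_force": force on a finger pad.
Only numpy, scipy, OpenCV 4.12 (cv2) and the standard library are available. Lean on these libraries where they do the work, as an engineer would, in place of code of your own. Each camera call takes 0.05 s, during which the arm holds its last target. There are 200 camera calls.

## Working session

There is one attempt and no reset: what is moved stays moved. The work goes in short steps, Python scripts to look and compute and a tool call to move; the robot and the scene stay as the last step left them, time stands still between calls to the robot, and variables do not carry over. Pictures are saved under pics/ and viewed, at most 10 in all, crops included, and the job is handed in when it is done.

Besides the shell and the picture viewer there is one more tool, called after "Emit:" as name([rows], argument=value, ...), one row to a line, values as JSON. arm_command: Moves the arm, as the interface text tells. Its arguments: {"type":"object","properties":{"increments":{"type":"array"},"grip":{"type":"number"},"grip_force":{"type":"number"}},"required":["increments"]}

```bash
mkdir -p pics
cat > h.py <<'E'
import numpy as np, cv2
from plant import read_state, capture, workorder
def cap(n,save=None):
    c=capture(n); c['f']=240/np.tan(np.radians(c['vertical_fov'])/2)
    if save: cv2.imwrite('pics/'+save,c['color'][:,:,::-1])
    return c
def cloud(c):
    v,u=np.mgrid[:480,:640]; z=c['z_map']
    P=np.stack([(u-c['cx'])/c['f']*z,(v-c['cy'])/c['f']*z,z],-1)
    return (P-c['t'])@np.array(c['R'])
E
python3 - <<'E'
from h import *
for n in('scene','top'):
    c=cap(n,n+'.png'); print(n,c['f'],c['cx'],c['cy'],-np.array(c['R']).T@c['t'],np.array(c['R']).round(2).tolist())
    np.savez(n,**{k:c[k] for k in c})
s=read_state();print(s['time'],s['eef_pos'],np.round(s['tcp_rot'],3),s['contact_force'],s['gripper_width'])
E
```

```text
scene 493.3853193184761 319.404666285006 236.15924453409298 [-0.14187265 -0.38101225  0.60577258] [[0.44, -0.9, -0.02], [-0.45, -0.21, -0.87], [0.78, 0.39, -0.49]]
top 439.02553031273027 315.77697278580195 235.49925949733097 [ 0.43533295 -0.02818181  1.14984024] [[0.0, -1.0, -0.02], [-1.0, 0.0, -0.1], [0.1, 0.02, -0.99]]
0.1 [0.17787983 0.59858056 0.251967  ] [[-0.959  0.285 -0.   ]
 [ 0.285  0.959 -0.002]
 [-0.    -0.002 -1.   ]] [-0.26479025 -0.70583787  0.39877605] 1.0020976366452836
```

View pics/scene.png

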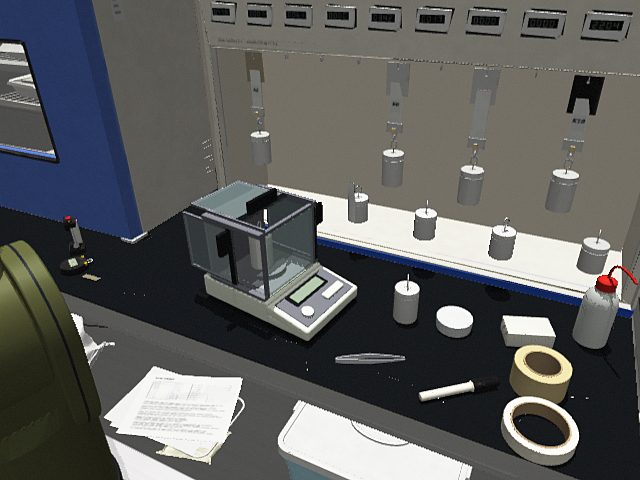

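View pics/top.png

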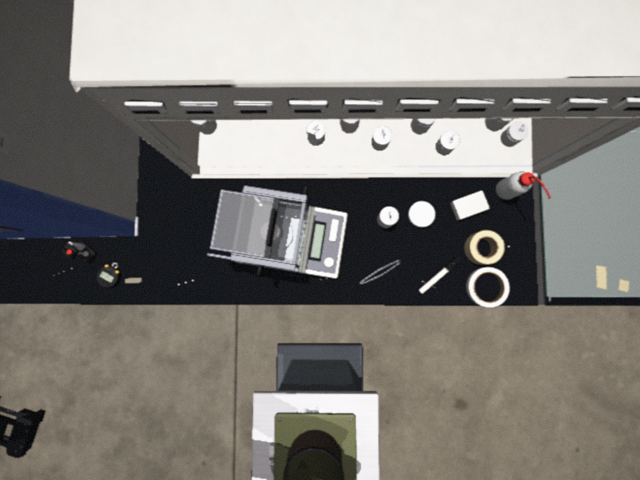

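The scene view shows the balance near (270,260), round key (307,312), oblong key (332,292), lid bar (262,200), left fin (223,243). In the top view the round key is at (328,262), oblong key (333,231), lid bar (274,222), left fin (262,270). Next I'll measure these.

```bash
cat >> h.py <<'E'
def ray(c,u,v,z):
    R=np.array(c['R']); o=-R.T@c['t']; d=R.T@np.array([(u-c['cx'])/c['f'],(v-c['cy'])/c['f'],1])
    return o+d*(z-o[2])/d[2]
def proj(c,X):
    p=np.array(c['R'])@X+c['t']; return c['cx']+c['f']*p[0]/p[2], c['cy']+c['f']*p[1]/p[2]
def blob(c,u,v,lo,hi,r=25):
    """centroid of the connected component (grey in lo..hi) nearest (u,v)"""
    g=cv2.cvtColor(c['color'],cv2.COLOR_RGB2GRAY); m=np.zeros_like(g)
    m[v-r:v+r,u-r:u+r]=cv2.inRange(g,lo,hi)[v-r:v+r,u-r:u+r]
    n,l,s,ce=cv2.connectedComponentsWithStats(m)
    k=1+np.argmin([np.hypot(*(ce[i]-(u,v)))+(100 if s[i,4]<15 else 0) for i in range(1,n)])
    return ce[k],s[k],l==k
E
python3 - <<'E'
from h import *
for n,ks in(('scene',[(307,312),(332,292)]),('top',[(328,262),(333,231)])):
    c=dict(np.load(n+'.npz')); K=[]
    P=cloud(c)
    for u,v in ks:
        ce,s,m=blob(c,u,v,215,255,16); X=ray(c,*ce,.047); K.append(X); print(n,ce.round(1),s,X.round(4),np.median(P[m],0).round(4))
    d=(K[0]-K[1])[:2]; a=np.arctan2(d[1],d[0])-np.pi/2; print('len',np.hypot(*d),'yaw',np.degrees(a))
    cv2.imwrite(f'pics/crop_{n}.png',cv2.resize(c['color'][(165 if n=='scene' else 175):(345 if n=='scene' else 295),(180 if n=='scene' else 200):(380 if n=='scene' else 360),::-1],None,fx=4,fy=4,interpolation=cv2.INTER_CUBIC)[:600,:800])
E
```

```text
scene [307.2 310.2] [301 306  13   9  91] [ 0.4814 -0.0372  0.047 ] [ 0.4837 -0.0359  0.0449]
scene [332.1 288.8] [322 281  21  17 152] [ 0.5601 -0.0501  0.047 ] [ 0.5631 -0.049   0.0449]
len 0.0797758168375091 yaw 80.70794567326885
top [328.4 261.7] [324 258  10   9  69] [ 0.4796 -0.0342  0.047 ] [ 0.4791 -0.0333  0.0459]
top [333.3 229.8] [329 219  10  22 139] [ 0.5603 -0.0468  0.047 ] [ 0.5598 -0.046   0.0457]
len 0.08166394846259056 yaw 81.0994983849939
```

View pics/crop_top.png

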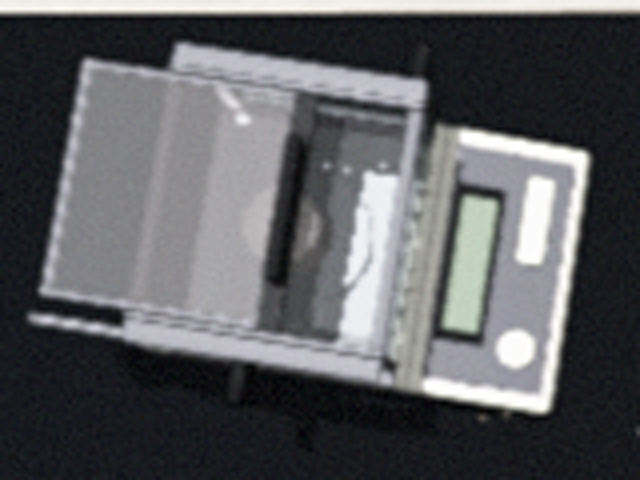

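The crop shows the lid bar at about (271,227) and the left fin at about (259,270) in full-picture pixels, both open; the right door looks shut. I'll compute the balance pose, the joint values and the first move.

```bash
cat >> h.py <<'E'
yaw=np.radians(80.9); ex=np.array([np.cos(yaw),np.sin(yaw),0]); ey=np.array([-ex[1],ex[0],0]); ez=np.array([0,0,1.])
O=np.array([.52025,-.0419,0])+.108*ex-.007*ey
def W(x,y,z): return O+ex*x/1e3+ey*y/1e3+ez*z/1e3
def L(X): d=np.asarray(X)-O; return np.array([d@ex,d@ey,d[2]])*1e3
def go(x,y,z,Rt):
    """units for a move to balance point (mm) with tool rotation Rt"""
    from scipy.spatial.transform import Rotation as Ro
    s=read_state(); R=np.array(s['tcp_rot'])
    print('local',L(s['eef_pos']).round(1),'t',s['time'],'F',np.round(s['contact_force'],1),
      'd',(R.T@(W(x,y,z)-s['eef_pos'])/.03).round(3),'w',(np.degrees(Ro.from_matrix(R.T@Rt).as_rotvec())/5).round(3),'dist mm',np.linalg.norm(W(x,y,z)-s['eef_pos'])*1e3)
RA=np.column_stack([np.cross(ex,-ez),ex,-ez])   # tool y along balance +x, pointing down
E
python3 - <<'E'
from h import *
print('O',O,'RA',RA.round(2).tolist())
T=dict(np.load('top.npz'));S=dict(np.load('scene.npz'))
for nm,u,v,z,r in(('lid',271,227,.225,18),('fin',259,270,.184,10)):
    ce,s,m=blob(T,u,v,0,45,r); print('top',nm,ce,s,L(ray(T,*ce,z)).round(1))
for nm,u,v,z in(('lid',262,200,.213),('fin',224,243,.161)):
    ce,s,m=blob(S,u,v,0,45,20); print('scene',nm,ce,s,L(ray(S,*ce,z)).round(1))
for nm,c,u,v,z in(('mass',T,389,217,.08),('tin',T,422,213,.023),('tweez',T,380,272,.01),('corner',T,200+590/4,175+152/4,.034),('corner2',T,200+548/4,175+411/4,.034)): print(nm,L(ray(c,u,v,z)).round(1))
go(100,0,255,RA)
E
```

```text
O [0.54424297 0.06363358 0.        ] RA [[-0.99, 0.16, -0.0], [0.16, 0.99, -0.0], [0.0, 0.0, -1.0]]
top lid [272.12337662 226.46103896] [267 209  11  36 154] [ 22.9   0.6 225. ]
top fin [258.14028777 272.49280576] [249 264  20  16 278] [ 41.8 101.8 184. ]
scene lid [261.4290429  203.76237624] [242 188  40  32 606] [ 15.6  10.3 213. ]
scene fin [225.80572597 244.77505112] [216 227  20  36 489] [ 32.3  92.8 161. ]
mass [-236.2  -82.2   80. ]
tin [-325.3 -115.1   23. ]
tweez [-242.4   51.7   10. ]
corner [-135.6  -83.3   34. ]
corner2 [-134.7   84.3   34. ]
local [470.3 446.4 252. ] t 0.1 F [-0.3 -0.7  0.4] d [-16.352 -10.311  -0.082] w [-0.02  -0.    -1.489] dist mm 579.9528164674774
```

Emit:
arm_command([
  {"dx": -16.3,"dy": -10.9,"dz": 0,"wz": -1.49},
  {"dx": -16.3,"dy": -10.9,"dz": 0,"wz": -1.49},
  {"dx": -16.3,"dy": -10.9,"dz": 0,"wz": -1.49},
  {"dx": -16.3,"dy": -10.9,"dz": 0,"wz": -1.49},
  {"dx": -16.3,"dy": -10.9,"dz": 0,"wz": -1.49},
  {"dx": -16.3,"dy": -10.9,"dz": 0,"wz": -1.49},
  {"dx": -16.3,"dy": -10.9,"dz": 0,"wz": -1.49},
  {"dx": -16.3,"dy": -10.9,"dz": 0,"wz": -1.49},
], grip=0)

```text
validation failed for argument at $.in...
```

```bash
python3 -c "
from h import *
go(80,0,255,RA)"
```

```text
local [470.3 446.4 252. ] t 0.1 F [-0.3 -0.7  0.4] d [-16.439 -10.972  -0.081] w [-0.02  -0.    -1.489] dist mm 592.9216634879778
```

Emit:
arm_command([
  {"dx": -1.1,"dy": -0.7,"dz": 0.0,"wx": 0.0,"wy": 0.0,"wz": -0.5},
  {"dx": -2.2,"dy": -1.4,"dz": 0.0,"wx": 0.0,"wy": 0.0,"wz": -1.0},
  {"dx": -3.3,"dy": -2.1,"dz": 0.0,"wx": 0.0,"wy": 0.0,"wz": -1.5},
  {"dx": -4.4,"dy": -2.8,"dz": 0.0,"wx": 0.0,"wy": 0.0,"wz": -1.5},
  {"dx": -5.5,"dy": -3.5,"dz": 0.0,"wx": 0.0,"wy": 0.0,"wz": -1.5},
  {"dx": -6.6,"dy": -4.2,"dz": 0.0,"wx": 0.0,"wy": 0.0,"wz": -1.5},
  {"dx": -7.7,"dy": -4.9,"dz": 0.0,"wx": 0.0,"wy": 0.0,"wz": -1.5},
  {"dx": -8.8,"dy": -5.6,"dz": 0.0,"wx": 0.0,"wy": 0.0,"wz": -1.5},
], grip=0)

```text
time: 0.77
eef_pos: [0.384, 0.3611, 0.2525]
tcp_rot: [[-0.988, 0.157, -0.0], [0.157, 0.988, -0.0], [0.0, -0.001, -1.0]]
contact_force: [0.7, -0.3, 0.1]
gripper_width: 0.419
grasp_force: 0.0
```

```bash
python3 -c "
from h import *
go(80,0,255,RA)"
```

```text
local [268.4 205.2 252.5] t 0.7667 F [ 0.7 -0.3  0.1] d [-6.834 -6.287 -0.081] w [-0.006 -0.003  0.013] dist mm 278.5878508532546
```

Emit:
arm_command([
  {"dx": -1.0,"dy": -0.9,"dz": 0.0,"wx": 0.0,"wy": 0.0,"wz": 0.0},
  {"dx": -2.0,"dy": -1.8,"dz": 0.0,"wx": 0.0,"wy": 0.0,"wz": 0.0},
  {"dx": -3.0,"dy": -2.7,"dz": 0.0,"wx": 0.0,"wy": 0.0,"wz": 0.0},
  {"dx": -4.0,"dy": -3.6,"dz": 0.0,"wx": 0.0,"wy": 0.0,"wz": 0.0},
  {"dx": -5.0,"dy": -4.5,"dz": 0.0,"wx": 0.0,"wy": 0.0,"wz": 0.0},
  {"dx": -6.0,"dy": -5.4,"dz": 0.0,"wx": 0.0,"wy": 0.0,"wz": 0.0},
  {"dx": -6.83,"dy": -6.29,"dz": 0.0,"wx": 0.0,"wy": 0.0,"wz": 0.0},
  {"dx": -6.83,"dy": -6.29,"dz": 0.0,"wx": 0.0,"wy": 0.0,"wz": 0.0},
], grip=0)

```text
time: 1.43
eef_pos: [0.5604, 0.1344, 0.2519]
tcp_rot: [[-0.985, 0.17, 0.002], [0.17, 0.985, -0.006], [-0.003, -0.006, -1.0]]
contact_force: [0.3, -0.4, -0.3]
gripper_width: 0.007
grasp_force: 0.0
```

```bash
python3 -c "
from h import *
go(80,0,223,RA)
cap('scene','s2.png')"
```

```text
local [ 72.4  -4.8 251.9] t 1.4333 F [ 0.3 -0.4 -0.3] d [0.165 0.257 0.961] w [-0.068  0.038 -0.141] dist mm 30.24620899878161
```

View pics/s2.png

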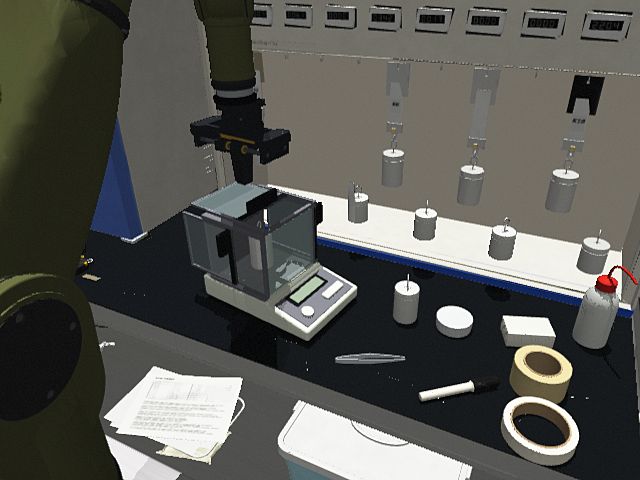

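The gripper's closed tips (243,170) are above the lid, behind its bar (262,203). Now I'll bring them down.

Emit:
arm_command([
  {"dx": 0.16,"dy": 0.26,"dz": 0.4,"wx": 0.0,"wy": 0.0,"wz": -0.1},
  {"dx": 0.16,"dy": 0.26,"dz": 0.8,"wx": 0.0,"wy": 0.0,"wz": -0.1},
  {"dx": 0.16,"dy": 0.26,"dz": 0.96,"wx": 0.0,"wy": 0.0,"wz": -0.1},
  {"dx": 0.16,"dy": 0.26,"dz": 0.96,"wx": 0.0,"wy": 0.0,"wz": -0.1},
], grip=0)

```text
time: 1.82
eef_pos: [0.551, 0.1533, 0.2227]
tcp_rot: [[-0.989, 0.147, -0.003], [0.147, 0.989, -0.001], [0.003, -0.001, -1.0]]
contact_force: [-1.5, -0.1, 0.4]
gripper_width: 0.005
grasp_force: 0.0
```

```bash
python3 -c "
from h import *
go(5,0,223,RA)"
```

```text
local [ 89.6   7.6 222.7] t 1.8167 F [-1.5 -0.1  0.4] d [-0.22  -2.824 -0.009] w [-0.013 -0.034  0.129] dist mm 84.98479899784014
```

Emit:
arm_command([
  {"dx": -0.1,"dy": -0.4,"dz": 0.0,"wx": 0.0,"wy": 0.0,"wz": 0.1},
  {"dx": -0.2,"dy": -0.8,"dz": 0.0,"wx": 0.0,"wy": 0.0,"wz": 0.1},
  {"dx": -0.2,"dy": -1.2,"dz": 0.0,"wx": 0.0,"wy": 0.0,"wz": 0.1},
  {"dx": -0.2,"dy": -1.6,"dz": 0.0,"wx": 0.0,"wy": 0.0,"wz": 0.1},
  {"dx": -0.2,"dy": -2.0,"dz": 0.0,"wx": 0.0,"wy": 0.0,"wz": 0.1},
  {"dx": -0.2,"dy": -2.3,"dz": 0.0,"wx": 0.0,"wy": 0.0,"wz": 0.1},
  {"dx": -0.2,"dy": -2.6,"dz": 0.0,"wx": 0.0,"wy": 0.0,"wz": 0.1},
  {"dx": -0.2,"dy": -2.6,"dz": 0.0,"wx": 0.0,"wy": 0.0,"wz": 0.1},
], grip=0)

```text
time: 2.48
eef_pos: [0.5463, 0.0717, 0.224]
tcp_rot: [[-0.987, 0.16, -0.001], [0.16, 0.987, -0.002], [0.0, -0.002, -1.0]]
contact_force: [-0.3, -0.6, 1.6]
gripper_width: 0.005
grasp_force: 0.0
```

```bash
python3 -c "
from h import *
go(-4,0,223,RA)"
```

```text
local [  8.3  -0.8 224. ] t 2.4833 F [-0.3 -0.6  1.6] d [ 0.025 -0.411  0.033] w [-0.023 -0.005 -0.026] dist mm 12.383737757953933
```

Emit:
arm_command([
  {"dx": 0.0,"dy": -0.1,"dz": 0.0,"wx": 0.0,"wy": 0.0,"wz": 0.0},
  {"dx": 0.0,"dy": -0.2,"dz": 0.0,"wx": 0.0,"wy": 0.0,"wz": 0.0},
  {"dx": 0.0,"dy": -0.3,"dz": 0.0,"wx": 0.0,"wy": 0.0,"wz": 0.0},
  {"dx": 0.0,"dy": -0.4,"dz": 0.0,"wx": 0.0,"wy": 0.0,"wz": 0.0},
  {"dx": 0.0,"dy": -0.5,"dz": 0.0,"wx": 0.0,"wy": 0.0,"wz": 0.0},
], grip=0)

```text
time: 2.9
eef_pos: [0.544, 0.0602, 0.2238]
tcp_rot: [[-0.988, 0.156, -0.001], [0.156, 0.988, 0.0], [0.001, 0.0, -1.0]]
contact_force: [0.2, 0.6, 0.6]
gripper_width: 0.003
grasp_force: 0.5
```

```bash
python3 -c "
from h import *
go(-8,0,223,RA)
c=cap('top','t3.png')
cv2.imwrite('pics/t3c.png',cv2.resize(c['color'][150:300,180:380,::-1],None,fx=4,fy=4))"
```

```text
local [ -3.4  -0.3 223.8] t 2.9 F [0.2 0.6 0.6] d [ 0.012 -0.154  0.028] w [ 0.003 -0.007  0.021] dist mm 4.70763085086648
```

View pics/t3c.png

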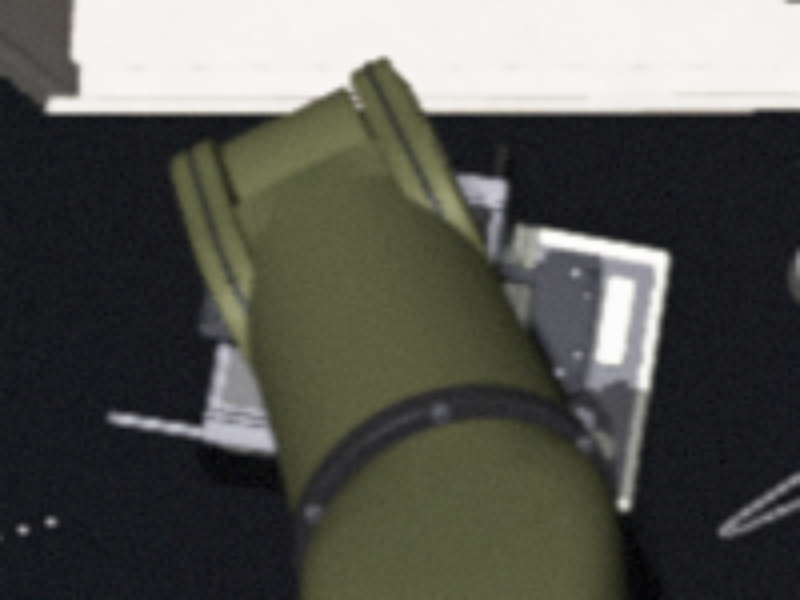

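The top view is blocked by the arm, though the lid no longer overhangs much at the back (205,320 in the crop). I'll keep pushing until the force shows the stop.

Emit:
arm_command([
  {"dx": 0.0,"dy": -0.1,"dz": 0.0,"wx": 0.0,"wy": 0.0,"wz": 0.0},
  {"dx": 0.0,"dy": -0.2,"dz": 0.0,"wx": 0.0,"wy": 0.0,"wz": 0.0},
  {"dx": 0.0,"dy": -0.2,"dz": 0.0,"wx": 0.0,"wy": 0.0,"wz": 0.0},
], grip=0)

```text
time: 3.2
eef_pos: [0.5438, 0.0579, 0.224]
tcp_rot: [[-0.988, 0.154, 0.002], [0.155, 0.988, 0.006], [-0.001, 0.006, -1.0]]
contact_force: [0.3, 7.8, -2.4]
gripper_width: 0.004
grasp_force: 3.8
```

```bash
python3 -c "
from h import *
go(-8,0,223,RA)
c=cap('scene','s4.png')
cv2.imwrite('pics/s4c.png',cv2.resize(c['color'][120:270,170:370,::-1],None,fx=4,fy=4))"
```

```text
local [ -5.7  -0.5 224. ] t 3.2 F [ 0.3  7.8 -2.4] d [ 0.016 -0.076  0.032] w [0.07  0.008 0.042] dist mm 2.509794512775664
```

View pics/s4c.png

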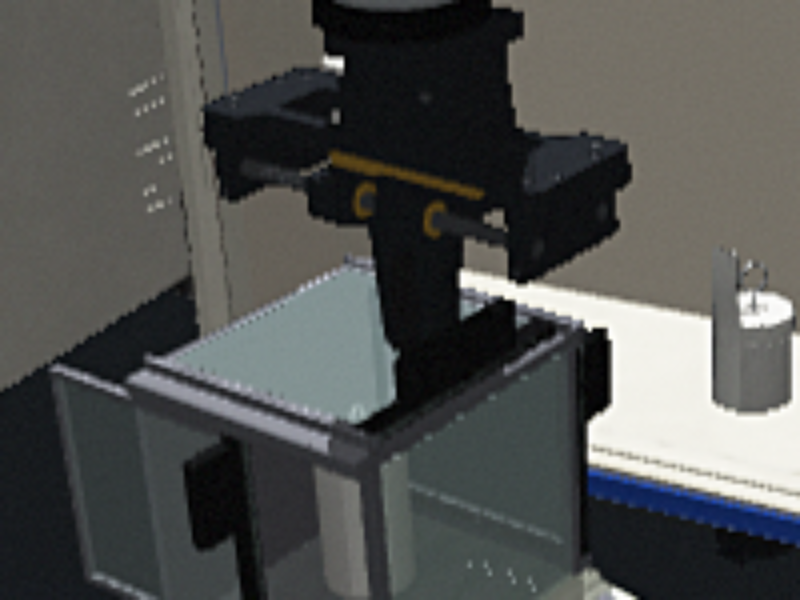

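The lid's bar is at the front edge of the chamber (crop 455,350), and the force of 7.8 N shows the stop. Next is the left door: back off, rise, go over and behind the fin.

Emit:
arm_command([
  {"dx": 0.0,"dy": 0.6,"dz": -0.3,"wx": 0.0,"wy": 0.0,"wz": 0.0},
  {"dx": 0.3,"dy": 1.4,"dz": -1.0,"wx": 0.0,"wy": 0.0,"wz": 0.0},
  {"dx": 1.1,"dy": 2.2,"dz": -1.2,"wx": 0.0,"wy": 0.0,"wz": 0.0},
  {"dx": 2.0,"dy": 3.0,"dz": -1.2,"wx": 0.0,"wy": 0.0,"wz": 0.0},
  {"dx": 2.9,"dy": 3.6,"dz": -1.2,"wx": 0.0,"wy": 0.0,"wz": 0.0},
  {"dx": 3.35,"dy": 3.6,"dz": -1.2,"wx": 0.0,"wy": 0.0,"wz": 0.0},
  {"dx": 3.35,"dy": 3.6,"dz": -1.2,"wx": 0.0,"wy": 0.0,"wz": 0.0},
  {"dx": 3.35,"dy": 3.6,"dz": -1.2,"wx": 0.0,"wy": 0.0,"wz": 0.0},
], grip=0)

```text
time: 3.92
eef_pos: [0.4613, 0.176, 0.2601]
tcp_rot: [[-0.988, 0.156, 0.0], [0.156, 0.988, -0.001], [-0.001, -0.001, -1.0]]
contact_force: [0.3, 0.3, 0.2]
gripper_width: 0.007
grasp_force: 0.0
```

```bash
python3 -c "
from h import *
go(95,100,174,RA)
c=cap('scene','s5.png')
for nm,u,v,z in(('fin',224,243,.161),):
    ce,s,m=blob(c,u,v,0,45,22); print(ce,s,L(ray(c,*ce,z)).round(1)); 
print([ (j,np.round(proj(c,W(-30+j,95,161)),1)) for j in (55,65,75)])"
```

```text
local [ 97.9  99.7 260.1] t 3.9167 F [0.3 0.3 0.2] d [ 0.012 -0.094  2.869] w [-0.009  0.007  0.019] dist mm 86.10359488325324
[227.35512367 244.36749117] [216 227  30  38 566] [ 31.   90.2 161. ]
[(55, array([227.9, 246.5])), (65, array([223.8, 244.9])), (75, array([219.8, 243.3]))]
```

Emit:
arm_command([
  {"dx": 0.0,"dy": 0.0,"dz": 0.8,"wx": 0.0,"wy": 0.0,"wz": 0.0},
  {"dx": 0.0,"dy": 0.0,"dz": 1.6,"wx": 0.0,"wy": 0.0,"wz": 0.0},
  {"dx": 0.0,"dy": 0.0,"dz": 2.4,"wx": 0.0,"wy": 0.0,"wz": 0.0},
  {"dx": 0.0,"dy": 0.0,"dz": 2.85,"wx": 0.0,"wy": 0.0,"wz": 0.0},
  {"dx": 0.0,"dy": 0.0,"dz": 2.85,"wx": 0.0,"wy": 0.0,"wz": 0.0},
  {"dx": 0.0,"dy": 0.0,"dz": 2.85,"wx": 0.0,"wy": 0.0,"wz": 0.0},
], grip=0)

```text
time: 4.47
eef_pos: [0.4621, 0.1754, 0.1739]
tcp_rot: [[-0.987, 0.159, -0.0], [0.159, 0.987, -0.001], [0.0, -0.001, -1.0]]
contact_force: [-0.1, 0.2, 0.3]
gripper_width: 0.003
grasp_force: 0.0
```

```bash
python3 -c "
from h import *
go(10,100,174,RA)
c=cap('scene','s6.png')
cv2.imwrite('pics/s6c.png',cv2.resize(c['color'][120:270,170:370,::-1],None,fx=4,fy=4))"
```

```text
local [ 97.4  98.8 173.9] t 4.4667 F [-0.1  0.2  0.3] d [ 0.038 -2.912  0.   ] w [-0.012 -0.004 -0.015] dist mm 87.36696292898074
```

View pics/s6c.png

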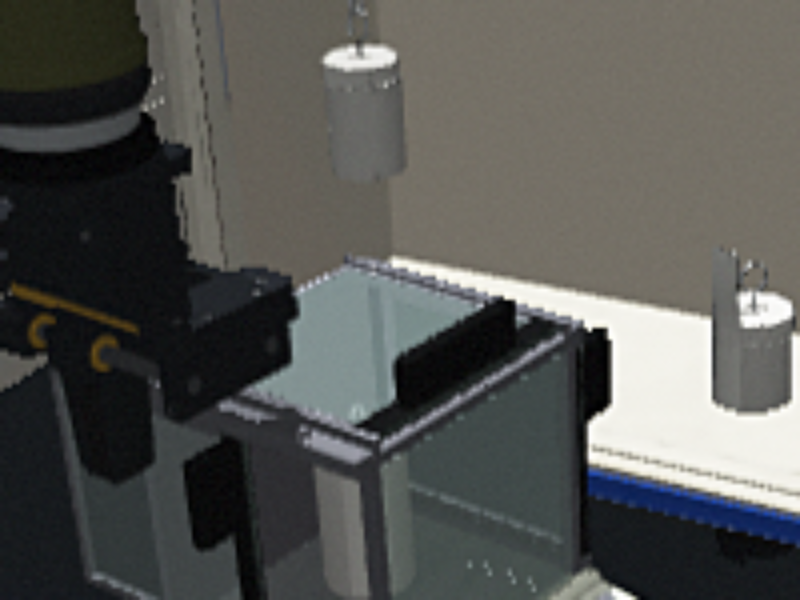

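The lid bar (455,350) stays at the front. The fingertips (115,465) are behind the fin (212,500) and clear of the glass. Now I'll push the door.

Emit:
arm_command([
  {"dx": 0.03,"dy": -0.5,"dz": 0.0,"wx": 0.0,"wy": 0.0,"wz": 0.0},
  {"dx": 0.03,"dy": -1.0,"dz": 0.0,"wx": 0.0,"wy": 0.0,"wz": 0.0},
  {"dx": 0.03,"dy": -1.5,"dz": 0.0,"wx": 0.0,"wy": 0.0,"wz": 0.0},
  {"dx": 0.03,"dy": -1.9,"dz": 0.0,"wx": 0.0,"wy": 0.0,"wz": 0.0},
  {"dx": 0.03,"dy": -2.3,"dz": 0.0,"wx": 0.0,"wy": 0.0,"wz": 0.0},
  {"dx": 0.03,"dy": -2.7,"dz": 0.0,"wx": 0.0,"wy": 0.0,"wz": 0.0},
  {"dx": 0.03,"dy": -3.0,"dz": 0.0,"wx": 0.0,"wy": 0.0,"wz": 0.0},
  {"dx": 0.03,"dy": -3.2,"dz": 0.0,"wx": 0.0,"wy": 0.0,"wz": 0.0},
], grip=0)

```text
time: 5.18
eef_pos: [0.4454, 0.0805, 0.1747]
tcp_rot: [[-0.987, 0.158, 0.001], [0.158, 0.987, -0.0], [-0.001, -0.0, -1.0]]
contact_force: [1.0, 1.3, 0.2]
gripper_width: -0.001
grasp_force: 0.5
```

Emit:
arm_command([
  {"dx": 0.0,"dy": -0.1,"dz": 0.0,"wx": 0.0,"wy": 0.0,"wz": 0.0},
  {"dx": 0.0,"dy": -0.2,"dz": 0.0,"wx": 0.0,"wy": 0.0,"wz": 0.0},
  {"dx": 0.0,"dy": -0.3,"dz": 0.0,"wx": 0.0,"wy": 0.0,"wz": 0.0},
  {"dx": 0.0,"dy": -0.4,"dz": 0.0,"wx": 0.0,"wy": 0.0,"wz": 0.0},
  {"dx": 0.0,"dy": -0.4,"dz": 0.0,"wx": 0.0,"wy": 0.0,"wz": 0.0},
], grip=0)

```text
time: 5.6
eef_pos: [0.4434, 0.0704, 0.1744]
tcp_rot: [[-0.988, 0.157, 0.0], [0.157, 0.988, 0.001], [-0.0, 0.001, -1.0]]
contact_force: [0.5, 0.4, 0.8]
gripper_width: 0.005
grasp_force: 0.7
```

```bash
python3 -c "
from h import *
go(-13,100,174,RA)"
```

```text
local [ -9.3 100.7 174.4] t 5.6 F [0.5 0.4 0.8] d [-0.022 -0.123  0.013] w [0.01  0.002 0.017] dist mm 3.7746946703459763
```

Emit:
arm_command([
  {"dx": 0.0,"dy": -0.07,"dz": 0.0,"wx": 0.0,"wy": 0.0,"wz": 0.0},
  {"dx": 0.0,"dy": -0.14,"dz": 0.0,"wx": 0.0,"wy": 0.0,"wz": 0.0},
  {"dx": 0.0,"dy": -0.2,"dz": 0.0,"wx": 0.0,"wy": 0.0,"wz": 0.0},
  {"dx": 0.0,"dy": -0.2,"dz": 0.0,"wx": 0.0,"wy": 0.0,"wz": 0.0},
], grip=0)

```text
time: 5.93
eef_pos: [0.4434, 0.07, 0.1746]
tcp_rot: [[-0.988, 0.151, 0.004], [0.151, 0.988, 0.009], [-0.002, 0.009, -1.0]]
contact_force: [-0.5, 13.9, -2.1]
gripper_width: 0.003
grasp_force: 6.7
```

```bash
python3 -c "
from h import *
go(-13,100,174,RA)"
```

```text
local [ -9.7 100.6 174.6] t 5.9333 F [-0.5 13.9 -2.1] d [-0.018 -0.111  0.018] w [0.103 0.026 0.08 ] dist mm 3.4317276296959434
```

The door is against its stop (13.9 N). Next I'll back off, rise, and take the key pose: tool square to the panel, the gripper's long side across the panel.

Emit:
arm_command([
  {"dx": 0.0,"dy": 0.4,"dz": 0.0,"wx": 0.0,"wy": 0.0,"wz": 0.0},
  {"dx": 0.1,"dy": 0.7,"dz": -0.6,"wx": 0.0,"wy": 0.0,"wz": 0.0},
  {"dx": 0.2,"dy": 0.7,"dz": -1.6,"wx": 0.0,"wy": 0.0,"wz": 0.0},
  {"dx": 0.3,"dy": 0.5,"dz": -2.6,"wx": 0.0,"wy": 0.0,"wz": 0.0},
  {"dx": 0.3,"dy": 0.0,"dz": -3.6,"wx": 0.0,"wy": 0.0,"wz": 0.0},
  {"dx": 0.3,"dy": -0.5,"dz": -4.4,"wx": 0.0,"wy": 0.0,"wz": 0.0},
  {"dx": 0.3,"dy": -1.0,"dz": -4.4,"wx": 0.0,"wy": 0.0,"wz": 0.0},
  {"dx": 0.3,"dy": -1.0,"dz": -4.4,"wx": 0.0,"wy": 0.0,"wz": 0.0},
], grip=0)

```text
time: 6.6
eef_pos: [0.4281, 0.0326, 0.3072]
tcp_rot: [[-0.987, 0.162, 0.0], [0.162, 0.987, -0.003], [-0.001, -0.003, -1.0]]
contact_force: [-0.5, -0.3, -1.1]
gripper_width: 0.005
grasp_force: 0.0
```

```bash
cat >> h.py <<'E'
th=np.arctan2(20,95); n=-np.sin(th)*ex+np.cos(th)*ez
RB=np.column_stack([-np.cross(ey,n),-ey,-n]); RC=np.column_stack([np.cross(ey,n),ey,-n])
E
python3 - <<'E'
from h import *
for R in(RB,RC): print(np.linalg.det(R)); go(-130,48,280,R)
print(np.round(read_state()['joints'],2))
c=cap('scene','s7.png')
cv2.imwrite('pics/s7c.png',cv2.resize(c['color'][170:320,180:380,::-1],None,fx=4,fy=4))
E
```

```text
-0.9999999999999999Traceback (most recent call last):
  File "<stdin>", line 2, in <module>
  File "h.py", line 32, in go
    'd',(R.T@(W(x,y,z)-s['eef_pos'])/.03).round(3),'w',(np.degrees(Ro.from_matrix(R.T@Rt).as_rotvec())/5).round(3),'dist mm',np.linalg.norm(W(x,y,z)-s['eef_pos'])*1e3)
                                                                   ~~~~~~~~~~~~~~^^^^^^^^
  File "scipy/spatial/transform/_rotation.pyx", line 1143, in scipy.spatial.transform._rotation.Rotation.from_matrix
ValueError: Non-positive determinant (left-handed or null coordinate frame) in rotation matrix 0: [[-3.60227537e-03 -9.99992226e-01  1.60386251e-03]
 [-9.78017186e-01  3.85750429e-03  2.08488616e-01]
 [ 2.08493182e-01  8.17571692e-04  9.78023479e-01]].
```

```bash
sed -i 's/^RB=.*/RB=np.column_stack([np.cross(ey,n),-ey,-n]); RC=np.column_stack([-np.cross(ey,n),ey,-n])/' h.py
python3 - <<'E'
from h import *
for R in(RB,RC): go(-130,48,280,R)
print(np.round(read_state()['joints'],2))
c=cap('scene','s7.png')
cv2.imwrite('pics/s7c.png',cv2.resize(c['color'][170:320,180:380,::-1],None,fx=4,fy=4))
E
```

```text
local [-49.  109.8 307.2] t 6.6 F [-0.5 -0.3 -1.1] d [-2.068 -2.688  0.915] w [-1.878  1.9   17.885] dist mm 105.39225469717901
local [-49.  109.8 307.2] t 6.6 F [-0.5 -0.3 -1.1] d [-2.068 -2.688  0.915] w [ -1.902  -1.88  -17.971] dist mm 105.39225469717901
[ 0.09  0.37 -0.39  2.04  0.2   0.77  0.99]
```

View pics/s7c.png

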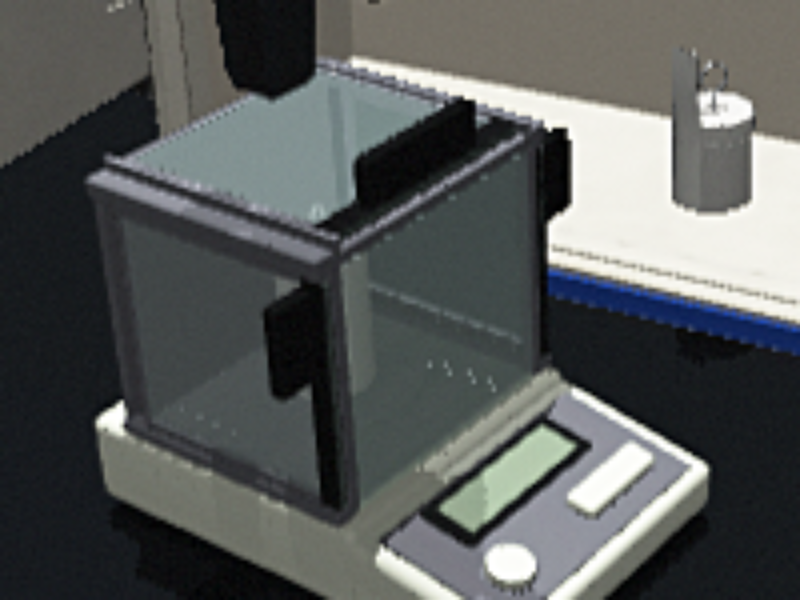

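All shut: the lid bar (415,150) and the left fin (295,340) are at the front edges; the round key is at (510,565). Next I'll turn towards the key pose, in the positive direction (joint 7 away from its limit).

Emit:
arm_command([
  {"dx": -0.26,"dy": -0.34,"dz": 0.0,"wx": -0.14,"wy": 0.14,"wz": 1.35},
  {"dx": -0.52,"dy": -0.67,"dz": 0.0,"wx": -0.28,"wy": 0.28,"wz": 2.7},
  {"dx": -0.78,"dy": -1.0,"dz": 0.0,"wx": -0.42,"wy": 0.42,"wz": 4.05},
  {"dx": -1.04,"dy": -1.35,"dz": 0.0,"wx": -0.56,"wy": 0.56,"wz": 5.4},
  {"dx": -1.3,"dy": -1.68,"dz": 0.0,"wx": -0.7,"wy": 0.7,"wz": 6.75},
  {"dx": -1.56,"dy": -2.0,"dz": 0.0,"wx": -0.84,"wy": 0.84,"wz": 8.1},
  {"dx": -1.82,"dy": -2.35,"dz": 0.0,"wx": -0.98,"wy": 0.98,"wz": 9.45},
  {"dx": -2.07,"dy": -2.69,"dz": 0.0,"wx": -1.12,"wy": 1.12,"wz": 10.8},
], grip=0)

```text
time: 7.32
eef_pos: [0.4772, -0.0528, 0.305]
tcp_rot: [[-0.447, 0.894, -0.024], [0.885, 0.446, 0.133], [0.129, 0.038, -0.991]]
contact_force: [-0.1, -0.2, -0.4]
gripper_width: 0.01
grasp_force: 0.0
```

```bash
python3 -c "
from h import *
go(-130,48,200,RB); print(np.round(read_state()['joints'],2))"
```

```text
local [-125.6   47.8  305. ] t 7.3167 F [-0.1 -0.2 -0.4] d [-0.567 -0.224  3.451] w [-0.777  0.726  7.087] dist mm 105.12862528992159
[ 0.22  0.45 -0.18  1.89 -0.07  0.84  0.57]
```

Emit:
arm_command([
  {"dx": -0.1,"dy": -0.03,"dz": 0.5,"wx": -0.13,"wy": 0.12,"wz": 1.2},
  {"dx": -0.2,"dy": -0.07,"dz": 1.0,"wx": -0.26,"wy": 0.24,"wz": 2.4},
  {"dx": -0.3,"dy": -0.1,"dz": 1.5,"wx": -0.39,"wy": 0.36,"wz": 3.6},
  {"dx": -0.4,"dy": -0.15,"dz": 2.0,"wx": -0.52,"wy": 0.49,"wz": 4.8},
  {"dx": -0.45,"dy": -0.18,"dz": 2.5,"wx": -0.65,"wy": 0.61,"wz": 5.95},
  {"dx": -0.57,"dy": -0.22,"dz": 3.45,"wx": -0.78,"wy": 0.73,"wz": 7.1},
  {"dx": -0.57,"dy": -0.22,"dz": 3.45,"wx": -0.78,"wy": 0.73,"wz": 7.1},
  {"dx": -0.57,"dy": -0.22,"dz": 3.45,"wx": -0.78,"wy": 0.73,"wz": 7.1},
], grip=0)

```text
time: 7.98
eef_pos: [0.4756, -0.0569, 0.1999]
tcp_rot: [[0.149, 0.988, 0.03], [0.967, -0.152, 0.204], [0.206, -0.001, -0.979]]
contact_force: [0.1, 0.5, 0.2]
gripper_width: 0.001
grasp_force: 0.0
```

```bash
python3 -c "
from h import *
k=np.array([-108,48,47])+29*np.array([-np.sin(th),0,np.cos(th)])
print(k); go(*k,RB)"
```

```text
[-113.97430395   48.           75.37794376]
local [-129.9   48.7  199.9] t 7.9833 F [0.1 0.5 0.2] d [-0.336  0.034  4.172] w [-0.032  0.001  0.071] dist mm 125.5820959663888
```

Emit:
arm_command([
  {"dx": -0.1,"dy": 0.0,"dz": 0.8,"wx": 0.0,"wy": 0.0,"wz": 0.0},
  {"dx": -0.2,"dy": 0.0,"dz": 1.6,"wx": 0.0,"wy": 0.0,"wz": 0.0},
  {"dx": -0.34,"dy": 0.03,"dz": 2.4,"wx": 0.0,"wy": 0.0,"wz": 0.0},
  {"dx": -0.34,"dy": 0.03,"dz": 3.2,"wx": 0.0,"wy": 0.0,"wz": 0.0},
  {"dx": -0.34,"dy": 0.03,"dz": 3.8,"wx": 0.0,"wy": 0.0,"wz": 0.0},
  {"dx": -0.34,"dy": 0.03,"dz": 4.17,"wx": 0.0,"wy": 0.0,"wz": 0.0},
  {"dx": -0.34,"dy": 0.03,"dz": 4.17,"wx": 0.0,"wy": 0.0,"wz": 0.0},
  {"dx": -0.34,"dy": 0.03,"dz": 4.17,"wx": 0.0,"wy": 0.0,"wz": 0.0},
], grip=0)

```text
time: 8.65
eef_pos: [0.4816, -0.0421, 0.0774]
tcp_rot: [[0.149, 0.988, 0.036], [0.967, -0.153, 0.203], [0.206, 0.005, -0.978]]
contact_force: [0.1, -0.5, -0.2]
gripper_width: 0.008
grasp_force: 0.0
```

```bash
python3 -c "
from h import *
k=np.array([-108,48,47])+14*np.array([-np.sin(th),0,np.cos(th)])
go(*k,RB); c=cap('scene','s8.png')
cv2.imwrite('pics/s8c.png',cv2.resize(c['color'][190:340,210:410,::-1],None,fx=4,fy=4))"
```

```text
local [-114.3   45.1   77.4] t 8.65 F [ 0.1 -0.5 -0.2] d [-0.003 -0.098  0.569] w [ 0.039 -0.004  0.071] dist mm 17.316006527646714
```

View pics/s8c.png

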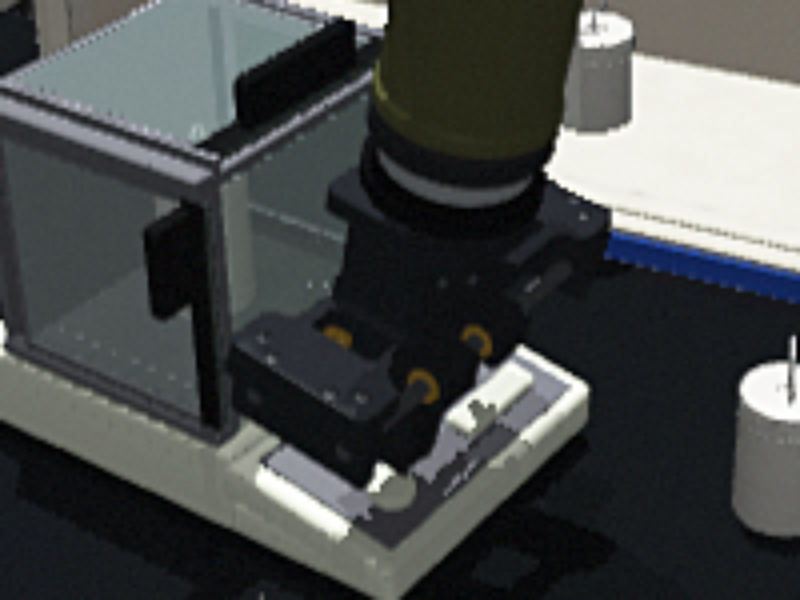

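The panel is clear of the gripper's body, the round key is at (395,490) under the tool, and the glass is not touched. Now pressing.

Emit:
arm_command([
  {"dx": 0.0,"dy": -0.05,"dz": 0.25,"wx": 0.0,"wy": 0.0,"wz": 0.0},
  {"dx": 0.0,"dy": -0.05,"dz": 0.45,"wx": 0.0,"wy": 0.0,"wz": 0.0},
  {"dx": 0.0,"dy": -0.05,"dz": 0.55,"wx": 0.0,"wy": 0.0,"wz": 0.0},
  {"dx": 0.0,"dy": -0.05,"dz": 0.6,"wx": 0.0,"wy": 0.0,"wz": 0.0},
  {"dx": 0.0,"dy": -0.05,"dz": 0.65,"wx": 0.0,"wy": 0.0,"wz": 0.0},
  {"dx": 0.0,"dy": -0.05,"dz": 0.65,"wx": 0.0,"wy": 0.0,"wz": 0.0},
], grip=0)

```text
time: 9.2
eef_pos: [0.4802, -0.0385, 0.0578]
tcp_rot: [[0.151, 0.988, 0.036], [0.967, -0.155, 0.203], [0.206, 0.004, -0.979]]
contact_force: [0.0, -0.4, 3.2]
gripper_width: 0.006
grasp_force: 1.5
```

```bash
python3 -c "
from h import *
k=np.array([-108,48,47])+10*np.array([-np.sin(th),0,np.cos(th)])
go(*k,RB)"
```

```text
local [-111.    47.1   57.8] t 9.2 F [ 0.  -0.4  3.2] d [ 0.022 -0.03   0.038] w [0.038 0.002 0.044] dist mm 1.6012938395503227
```

Emit:
arm_command([
  {"dx": 0.0,"dy": 0.0,"dz": 0.06,"wx": 0.0,"wy": 0.0,"wz": 0.0},
  {"dx": 0.0,"dy": 0.0,"dz": 0.12,"wx": 0.0,"wy": 0.0,"wz": 0.0},
  {"dx": 0.0,"dy": 0.0,"dz": 0.15,"wx": 0.0,"wy": 0.0,"wz": 0.0},
  {"dx": 0.0,"dy": 0.0,"dz": 0.15,"wx": 0.0,"wy": 0.0,"wz": 0.0},
  {"dx": 0.0,"dy": 0.0,"dz": 0.15,"wx": 0.0,"wy": 0.0,"wz": 0.0},
], grip=0)

```text
time: 9.62
eef_pos: [0.4802, -0.0381, 0.056]
tcp_rot: [[0.151, 0.988, 0.038], [0.967, -0.156, 0.202], [0.206, 0.006, -0.979]]
contact_force: [-4.1, -3.6, 31.9]
gripper_width: 0.005
grasp_force: 16.3
```

```bash
python3 -c "
from h import *
k=np.array([-108,48,47])+10*np.array([-np.sin(th),0,np.cos(th)])
go(*k,RB)"
```

```text
local [-110.6   47.1   56. ] t 9.6167 F [-4.1 -3.6 31.9] d [ 0.023 -0.028 -0.023] w [0.058 0.003 0.044] dist mm 1.2909415663688462
```

Fully down: 31.9 N against the stop, well above the key's 4 N. Now I'll retract along the tool axis.

Emit:
arm_command([
  {"dx": 0.0,"dy": 0.0,"dz": -0.3,"wx": 0.0,"wy": 0.0,"wz": 0.0},
  {"dx": 0.0,"dy": 0.0,"dz": -1.0,"wx": 0.0,"wy": 0.0,"wz": 0.0},
  {"dx": 0.0,"dy": 0.0,"dz": -2.0,"wx": 0.0,"wy": 0.0,"wz": 0.0},
  {"dx": 0.0,"dy": 0.0,"dz": -3.0,"wx": 0.0,"wy": 0.0,"wz": 0.0},
  {"dx": 0.0,"dy": 0.0,"dz": -4.0,"wx": 0.0,"wy": 0.0,"wz": 0.0},
  {"dx": 0.0,"dy": 0.0,"dz": -5.0,"wx": 0.0,"wy": 0.0,"wz": 0.0},
  {"dx": 0.0,"dy": 0.0,"dz": -5.0,"wx": 0.0,"wy": 0.0,"wz": 0.0},
  {"dx": 0.0,"dy": 0.0,"dz": -5.0,"wx": 0.0,"wy": 0.0,"wz": 0.0},
], grip=0)

```text
time: 10.28
eef_pos: [0.4756, -0.0686, 0.2014]
tcp_rot: [[0.151, 0.988, 0.039], [0.967, -0.156, 0.201], [0.205, 0.007, -0.979]]
contact_force: [0.4, 0.6, -0.1]
gripper_width: 0.003
grasp_force: 0.0
```

```bash
python3 -c "
from h import *
go(-130,48,200,RB)
c=cap('scene','s9.png')
cv2.imwrite('pics/s9c.png',cv2.resize(c['color'][170:370,180:480,::-1],None,fx=2.6,fy=2.6))"
```

```text
local [-141.5   46.8  201.4] t 10.2833 F [ 0.4  0.6 -0.1] d [ 0.365 -0.039  0.122] w [0.078 0.013 0.042] dist mm 11.60087498358972
```

View pics/s9c.png

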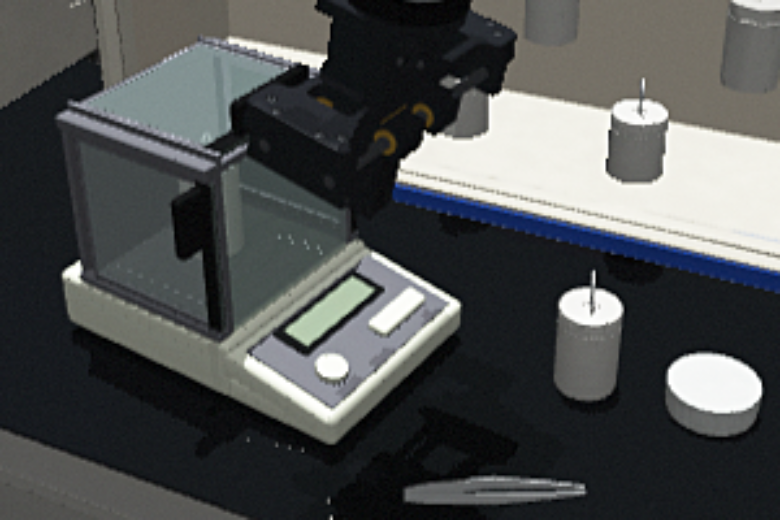

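The round key (332,368) is up again, the shield is shut, and the waiting mass, tin and tweezers have not moved. The arm is clear, so I'm handing in.

```bash
python3 -c "
from h import *
print(workorder.sign_off())"
```

```text
the job is handed in; nothing more can be done
None
```

I pushed the lid and left door shut against their stops, then pressed the round key right down and let it come back up; the job is handed in at about 10 s of the 54 s, and sign-off returned no verdict.

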